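Free a stuck sampler tray with the release pin

ROBOT

A 6-joint arm with a two-finger parallel gripper is mounted at the origin on the work surface. World frame = base frame: x ahead of the robot, y to its left, z up, the work surface at z = 0. Lengths are in m, angles in rad, forces in N, time in s.
With the tool pointing down it reaches from about 0.4 to 0.825 m from the base axis. Payload 7 kg.
Tool frame: the origin (TCP) lies at the very end of the fingers, on their centre line; the grasp point (between the pads) lies 19 mm behind it; z points along the fingers, y is the direction in which the jaws open and shut (so a half turn about z gives the same grasp; the last joint's range is limited). The gripper opens to 88 mm and grips with 3 to 60 N. Pads are 19 mm wide; open, the fingers measure 130 mm over their backs; the gripper's body (78 mm by 193 mm) begins 47 mm behind the grasp point.
Start: joints at [1.53, 0.359, 0.012, 0, -1.224, -0.288], TCP at [0.218, 0.639, 0.198] pointing down, gripper open.
Joint ranges: [-3.07, 3.07], [-1.43, 2.12], [-1.02, 1.25], [-3.03, 1.67], [-3.05, -0], [-3.03, 3.03]. Speed limits (rad/s): [2.39, 2.39, 3.01, 3.14, 3.14, 3.14].

INTERFACE

Orientations are given as [roll, pitch, yaw] about the fixed x, y, z axes, in that order (R = Rz(yaw) Ry(pitch) Rx(roll)).
In Python, from station import arm, eyes, job, outline_of gives the robot as it stands.
- The arm moves only by the tool apply_moves, never from a script. Its argument "moves" is a list of rows, each a list of 5 numbers: the opening, from -1 (shut) to 1 (fully open), then the shift along the tool's x, y, z in m, then the turn about the tool's z in rad. A call has 1 to 12 rows; each row shifts and turns the commanded pose from where the row before left it, along the tool's axes as they then stand; what a row does not reach is not made up. A row lasts 1/12 s, in which the tool goes at most 41.7 mm and 7.16 degrees, less where a joint would pass 70% of its speed; a pose out of reach is approached as far as the arm can. A call with a gripper value outside its range is refused whole. The fingers move at their own pace and stop on an object; "newtons" is the grip in N (left out, the last holds). Time passes only in rows, so rows that do not move let the fingers close. It gives the time, the measured TCP pose, the force and the opening at its end, in the units of the state.
- arm.get_state(): the state, without advancing time (a new reading comes with each control period).
- eyes.grab_frame(name): name is "side" or "top" or "wrist"; returns a dict with "color" (420x560x3 uint8, red, green, blue), "z_map" (420x560 float32, m along the optical axis (not along the pixel's ray), 0 where there is no reading), "camera_matrix" (3x3 intrinsics, pixels), "k1" (the pictures are not rectified: a ray, as slopes to the right and down, at radius r is drawn at 1 + k1 r^2 times it, then the intrinsics apply), "extrinsics" (4x4, takes a point from camera to world coordinates). Camera axes: x right, y up, looking along -z (the intrinsics and any distortion apply to the point x, -y, -z); pixel columns grow to the right and rows downward; lengths in m; the calibration is good to about 2 mm. A picture is of the moment at which its call begins.
- job.job_done(): hands the job in, once; it reports no verdict.
Trained networks look in a picture, given as the dict that the camera call returned (one of the last four; its "shot" number tells which), for a name from the list of things; names that differ only in an ending like _2 or _b are one class to them, and where a whole thing is asked for, a point or a joint stands for the part that bears it (a point fixed in the world has none). Each returns a list of dicts, best first, with "score" (0 to 1); they miss things now and then, are a little off and sometimes report something else, mostly with a low value. They report only what shows in the picture. A call takes as long as a camera call. They do not tell look-alikes from the thing itself.
- outline_of(label, picture): "region" (420x560 bool, what is visible of it) and "extent" ([left, top, right, bottom] in pixels, round what is visible of it).
The state is a dict: "t": time; "q": joint angles; "qd": joint speeds; "joint_efforts": joint torques, N m; "eef_pos": TCP position; "ee_rot": TCP orientation; "force": force on the tool from outside, world axes, zero at the start; "moment": the same for the moment, N m; "width": finger opening in m.
Only numpy, scipy, OpenCV 4.12 (cv2) and the standard library are available. Lean on these libraries where they do the work, as an engineer would, in place of code of your own. Each camera call takes 0.05 s, during which the arm holds its last target.

TASK

The sampler's tray is latched shut: take the release pin from its blue stand, feel its tip gently into the hole of the yellow shutter on the lid and press down slowly, without forcing anything, until the hidden catch lets go and the tray springs out. Then put the pin back upright in its stand, fully home, and let go; leave the other things on the bench where they are.

Things in the scene. Friction and masses are not known exactly. Their poses are not given: they have to be found in the camera images.
- access (a point): Pivot of the yellow octagonal dust shutter (49 mm across, 8 mm thick) on the sampler's lid, level with its flat top, 128 mm above the table. The shutter's hole is NOT here: it is in the middle of the octagon, 7.5 mm from this pivot, in a direction that differs each time and is not measured: find it by feel around that circle. It is round, 8.4 mm wide, with a countersink 1 mm deep and 10.4 mm wide.
- latch (a point): Highest place, 22 mm straight below access, where the hidden latch paddle's flat top (28 mm wide in x, 45 mm in y) can be; it lies 0 to 14 mm below this. It yields at about 3 N, trips after 2 to 6 mm of press at 4 to 11 N, has a hard stop after 5.5 to 10 mm, and is damped (0.25 N more per mm/s): press slowly. It springs back when the pin leaves.
- sampler: Fixed white bench sampler, 220 (x) x 200 (y) x 120 mm high, dark band; origin at the centre of its underside, z up, x from its front to its back; the tray opens along its -x. The shutter pivot is at (-30, 0, 128) mm in its frame. The pin may press on it (lid, shutter, latch) with up to 20 N, no more; the shutter is stiff and does not turn; its countersink pushes a pin's tip towards the hole.
- tray (a joint): Sample tray of the sampler: how far it has come out of the front, in m; 0 = shut and latched (reads up to 0.003), 0.045 = sprung out to its stop. When the latch trips, its own spring pushes it all the way out within about a second and keeps it there; it need not be touched.
- tray_front (a point): Middle of the outer face of the tray's grey front panel (186 mm wide, 62 mm high), 43 mm above the table.
- pin_grip (a point): Centre of the red handle of the release pin, the handle being square, 16 x 16 mm, 45 mm long (along z); its sides face this frame's x and y. z points away from the tip, up when the pin stands in the stand. The tip is 84.5 mm below this point. Mass about 50 g.
- pin_tip (a point): Rounded tip of the pin's steel shaft (6 mm across, 62 mm long below the handle), on the axis, z towards the handle.
- stand_hole (a point): Centre of the mouth of the hole in the top of the blue pin stand, a fixed block 60 x 60 x 60 mm. The hole is upright, 9 mm wide with a 2 mm chamfer, 50 mm deep; the pin stands in it with its tip on the bottom, so the handle's lower end is 12 mm above the block and the handle's centre 34.5 mm above it.
- jar: Bystander: amber jar, 52 mm wide, 70 mm high, black cap. Origin at the centre of its underside.
- beaker: Bystander: clear cup, 60 mm wide, 75 mm high. Origin at the centre of its underside.
- bottle: Bystander: white bottle, 70 mm wide, 170 mm high. Origin at the centre of its underside.
- vial_rack: Bystander: orange vial rack, 70 x 140 x 63 mm high. Origin at the centre of its underside.
- tip_box: Bystander: blue pipette tip box with clear lid, 85 x 120 x 65 mm high. Origin at the centre of its underside.
- screwdriver: Bystander: screwdriver lying on the table. Origin on its underside, x along it.
- dish: Bystander: glass dish, 90 mm wide, 18 mm high. Origin at the centre of its underside.
- pin: The release pin as a whole (red handle, steel shaft). Its origin is at the tip, like pin_tip.
Things that resemble listed ones, but are neither listed nor needed, are in the scene too. Leave any red look-alike of the part that bears stand_hole alone. What is shaped like the pin but green is not meant.

How it is judged:
By the outcome, as a careful person would: the job done as asked, in the order asked, and still so for the second after the job is handed in, with the robot touching nothing.
It also fails if it takes over 67 s, if anything falls off the work surface, if the arm or the gripper's body presses on something with over 40 N, if the wrist force passes 120 N, or if a joint passes its speed limit or range.

## Working session

There is one attempt and no reset: what is moved stays moved. The work goes in short steps, Python scripts to look and compute and a tool call to move; the robot and the scene stay as the last step left them, time stands still between calls to the robot, and variables do not carry over. Pictures are saved under pics/ and viewed, and the job is handed in when it is done.

Besides the shell and the picture viewer there is one more tool, called after "Emit:" as name([rows], argument=value, ...), one row to a line, values as JSON. apply_moves: Moves the arm, as the interface text tells. Its arguments: {"type":"object","properties":{"moves":{"type":"array","items":{"type":"array","items":{"type":"number"}}},"newtons":{"type":"number"}},"required":["moves"]}

```bash
ls; mkdir -p pics
cat > h.py <<'E'
import numpy as np, cv2
from station import arm, eyes, job, outline_of
def save(f,name): cv2.imwrite('pics/'+name+'.png', f['color'][:,:,::-1])
def pts(f):
    z=f['z_map']; K=np.array(f['camera_matrix']); k1=f['k1']
    h,w=z.shape
    u,v=np.meshgrid(np.arange(w),np.arange(h))
    d=np.array([k1,0,0,0],float)
    n=cv2.undistortPoints(np.stack([u,v],-1).reshape(-1,1,2).astype(float),K,d).reshape(h,w,2)
    P=np.stack([n[...,0]*z,-n[...,1]*z,-z],-1)
    E=np.array(f['extrinsics'])
    W=P@E[:3,:3].T+E[:3,3]
    W[z<=0]=np.nan
    return W
E
python3 - <<'E'
from h import *
print(arm.get_state())
for n in ['top','side']:
    f=eyes.grab_frame(n); save(f,n+'0'); print(n,f['shot'],f['k1'],np.array(f['camera_matrix']).tolist(),np.array(f['extrinsics']).round(3).tolist())
    W=pts(f)
    for l in ['pin_grip','stand_hole','access','sampler','pin','jar','tray_front']:
        for o in outline_of(l,f)[:3]:
            r=o['region']; p=W[r]; print(l,round(o['score'],2),o['extent'],np.nanmedian(p,0).round(3),np.nanmin(p,0).round(3),np.nanmax(p,0).round(3))
E
```

```text
pics
{'t': 0.0, 'q': array([ 1.53006729e+00,  3.59392056e-01,  1.10644316e-02, -3.37272137e-04,
       -1.22409785e+00, -2.88076055e-01]), 'qd': array([ 0.00026603, -0.00094405,  0.00018823, -0.00168984, -0.00059036,
        0.00050645]), 'joint_efforts': array([ 3.05304602e-04, -5.82709908e+01,  2.93059123e+01,  6.99741080e+00,
        6.97597337e-03, -1.46000339e-04]), 'eef_pos': array([0.21784256, 0.63831887, 0.19692413]), 'ee_rot': array([ 3.13994055e+00, -1.58905366e-04, -3.28919827e-01]), 'force': array([ 1.48401741, -0.51649842, -0.3687977 ]), 'moment': array([ 0.0234382 , -0.03628296,  0.05309317]), 'width': 0.08778474437486516}
top 1 -0.14254454240785452 [[536.7002190705097, 0.0, 284.40985287411894], [0.0, 536.7002190705097, 207.33386865452565], [0.0, 0.0, 1.0]] [[0.008, 0.995, -0.103, 0.382], [-1.0, 0.007, -0.008, 0.001], [-0.007, 0.103, 0.995, 1.582], [0.0, 0.0, 0.0, 1.0]]
pin_grip 0.38 [394.2, 241.5, 405.7, 246.1] [ 0.441 -0.304  0.105] [ 0.433 -0.315  0.039] [ 0.45  -0.296  0.116]
stand_hole 0.74 [391.1, 201.5, 417.5, 223.3] [ 0.523 -0.324  0.06 ] [ 0.498 -0.363  0.002] 
[... 1528 characters left out ...]
 0.118] [ 0.505  0.047 -0.004] [0.785 0.416 0.131]
sampler 0.85 [274.7, 133.9, 366.0, 219.2] [0.62  0.093 0.118] [ 0.503  0.047 -0.006] [0.778 0.417 0.131]
sampler 0.32 [237.9, 293.2, 265.2, 327.5] [ 0.448 -0.218  0.045] [ 0.418 -0.26  -0.001] [ 0.478 -0.161  0.077]
pin 0.6 [284.6, 338.8, 297.1, 353.3] [ 0.527 -0.338  0.113] [ 0.519 -0.341  0.056] [ 0.539 -0.314  0.119]
pin 0.46 [242.1, 330.3, 252.2, 353.0] [ 0.442 -0.312  0.094] [ 0.432 -0.318 -0.002] [ 0.451 -0.29   0.109]
jar 0.97 [313.3, 277.5, 337.2, 311.8] [ 0.607 -0.209  0.062] [ 0.583 -0.223 -0.003] [ 0.644 -0.131  0.073]
tray_front 0.34 [330.8, 353.8, 398.1, 417.2] [ 0.656 -0.402  0.064] [ 0.612 -0.452 -0.004] [ 0.728 -0.317  0.07 ]
```

Run:
```python
import cv2
for n in ['top0','side0']:
    a=cv2.imread(f'pics/{n}.png'); print(a.shape)
a=cv2.imread('pics/top0.png'); b=cv2.imread('pics/side0.png')
cv2.imwrite('pics/top0c.png',cv2.resize(a[110:270,180:480],(800,427),interpolation=cv2.INTER_CUBIC))
cv2.imwrite('pics/side0c.png',cv2.resize(b[120:420,220:420],(400,600),interpolation=cv2.INTER_CUBIC))
```

```text
(420, 560, 3)
(420, 560, 3)
```

View pics/top0.png

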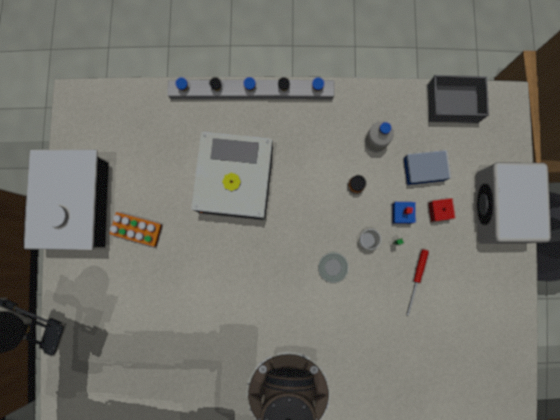

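View pics/top0c.png

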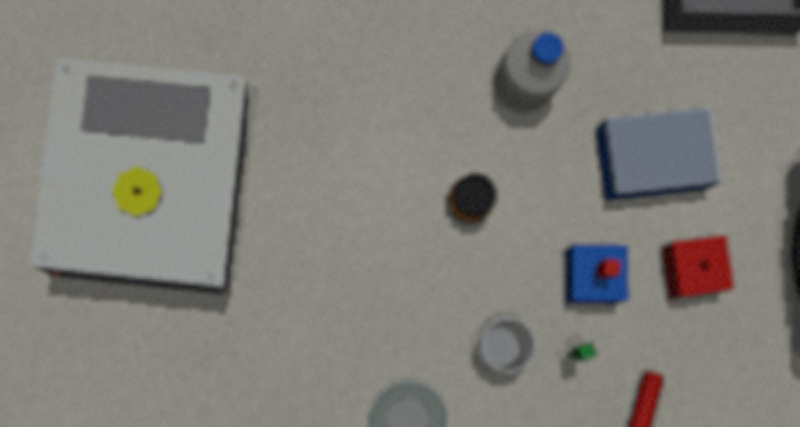

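View pics/side0.png

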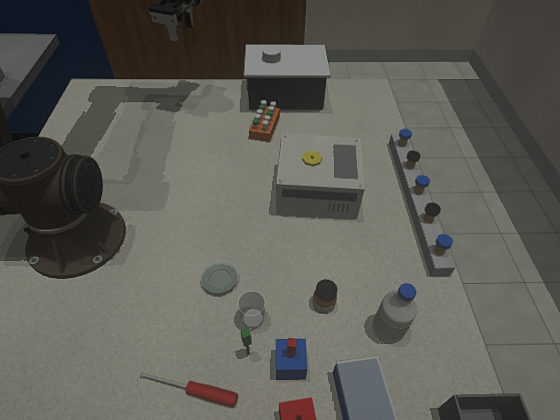

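View pics/side0c.png

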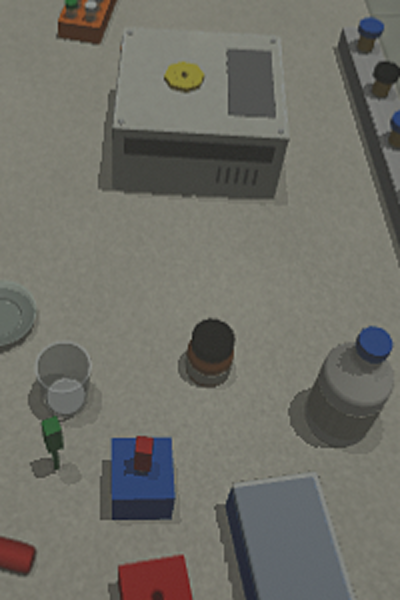

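The red-handled pin stands in the blue block (top image about 408,212). The green pin is at (398,242) and the red stand at (442,209). The shutter is at (232,182). I'll go over the shutter first for a close look on the way.

Emit:
apply_moves([
  [0,0,0,-0.04,-0.11],
  [0,0,0,-0.04,-0.11],
  [0,0,0,-0.035,-0.109],
  [0,0.025,0.032,0,0],
  [0,0.025,0.032,0,0],
  [0,0.025,0.032,0,0],
  [0,0.025,0.032,0,0],
  [0,0.025,0.032,0,0],
  [0,0.025,0.032,0,0],
  [0,0.025,0.032,0,0],
  [0,0.025,0.032,0,0],
  [0,0.025,0.032,0,0],
], newtons=20)

```text
t: 1.8
eef_pos: [0.4438, 0.3491, 0.3133]
ee_rot: [-3.141, -0.0, 0.001]
force: [0.9, -0.1, -0.3]
width: 0.0435
```

Emit:
apply_moves([
  [0,0.025,0.032,0,0],
  [0,0.025,0.032,0,0],
  [0,0.025,0.032,0,0],
  [0,0.025,0.032,0,0],
  [0,0.02,0.03,0,0],
  [0,0,0,0,0],
  [0,0,0,0,0],
])

```text
t: 2.38
eef_pos: [0.5639, 0.191, 0.3126]
ee_rot: [3.141, 0.0, -0.003]
force: [-0.4, 1.2, -0.8]
width: 0.0439
```

Run:
```python
from h import *
s=arm.get_state(); print(s['t'],s['eef_pos'],s['ee_rot'],s['force'],s['width'])
f=eyes.grab_frame('wrist'); save(f,'w1'); print(f['k1'],np.array(f['camera_matrix']).tolist(),np.array(f['extrinsics']).round(3).tolist())
W=pts(f)
for l in ['access','sampler']:
    for o in outline_of(l,f)[:3]:
        p=W[o['region']]; print(l,o['score'],o['extent'],np.nanmedian(p,0).round(4))
```

```text
2.3833 [0.56389515 0.19095784 0.31256003] [ 3.14125846e+00  4.34297438e-04 -3.49094575e-03] [-0.37790377  1.22854674 -0.75465603] 0.04391595391810965
-0.04893267750624247 [[316.1583491892831, 0.0, 283.2847027401305], [0.0, 316.1583491892831, 211.05809576371317], [0.0, 0.0, 1.0]] [[-0.004, 0.967, 0.256, 0.633], [-1.0, -0.004, 0.001, 0.19], [0.002, -0.256, 0.967, 0.501], [0.0, 0.0, 0.0, 1.0]]
sampler 0.87 [219.4, 23.8, 410.0, 229.2] [0.6355 0.1602 0.1216]
```

View pics/w1.png

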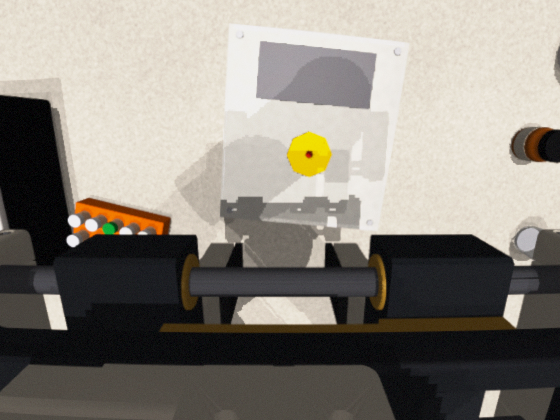

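```bash
cat >> h.py <<'E'
def ray_at(f,uv,z):
    K=np.array(f['camera_matrix']);d=np.array([f['k1'],0,0,0],float)
    n=cv2.undistortPoints(np.array(uv,float).reshape(-1,1,2),K,d).reshape(-1,2)
    E=np.array(f['extrinsics'])
    D=np.c_[n[:,0],-n[:,1],-np.ones(len(n))]@E[:3,:3].T; c=E[:3,3]
    return c+D*((z-c[2])/D[:,2])[:,None]
def rectfit(P,lo,hi):
    p=P[(P[:,2]>lo)&(P[:,2]<hi)][:,:2]
    return p
E
python3 - <<'E'
from h import *
def ana(f,tag):
    W=pts(f); c=f['color'].astype(int); R,G,B=c[...,0],c[...,1],c[...,2]
    hsv=cv2.cvtColor(f['color'],cv2.COLOR_RGB2HSV)
    y=(hsv[...,0]>24)&(hsv[...,0]<34)&(hsv[...,1]>180)
    n,lab,st,ce=cv2.connectedComponentsWithStats(y.astype(np.uint8)); i=1+np.argmax(st[1:,4]); m=(lab==i).astype(np.uint8)
    cs,_=cv2.findContours(m,cv2.RETR_EXTERNAL,cv2.CHAIN_APPROX_NONE); cnt=max(cs,key=len).reshape(-1,2)
    q=ray_at(f,cnt,0.128); hull=q[:,:2]
    rc=cv2.minEnclosingCircle(hull.astype(np.float32)); print(tag,'oct circle',rc)
    full=cv2.fillPoly(np.zeros_like(m),[cnt.reshape(-1,1,2)],1); vs,us=np.nonzero(full)
    print(' oct centroid',ray_at(f,[[us.mean(),vs.mean()]],0.128), us.mean(),vs.mean(), 'med z',np.nanmedian(W[full>0],0))
    hole=(full>0)&(m==0)
    v,u=np.nonzero(hole); 
    V=f['color'].max(2).astype(float); w=np.where(cv2.erode(full,np.ones((7,7)))>0,np.clip(200 if tag=='wrist' else 255,0,255)-V,0); w=np.clip(w,0,None)
    if w.sum(): 
        vv,uu=np.mgrid[:420,:560]; cu,cv_=(w*uu).sum()/w.sum(),(w*vv).sum()/w.sum(); print(' dark',cu,cv_,ray_at(f,[[cu,cv_]],0.128))
    # lid
    for o in outline_of('sampler',f)[:1]:
        r=o['region']; lid=r&(W[...,2]>0.114)&(W[...,2]<0.126)
        p=W[lid]; print(' lid z',np.median(p[:,2])); rr=cv2.minAreaRect(p[:,:2].astype(np.float32)); print(' lid rect',rr); print(cv2.boxPoints(rr))
f=eyes.grab_frame('wrist'); ana(f,'wrist')
c=cv2.resize(f['color'][120:190,270:350],(800,700),interpolation=cv2.INTER_NEAREST)[:600]; cv2.imwrite('pics/w1z.png',c[...,::-1])
E
```

```text
wrist oct circle ((0.6024061441421509, 0.1593654751777649), 0.025579385459423065)
 oct centroid [[0.60290749 0.15941008 0.128     ]] 311.29556650246303 152.90007037297678 med z [0.60282783 0.15913008 0.12932694]
 dark 311.79231743351625 152.34444913465597 [[0.60354972 0.15884402 0.128     ]]
 lid z 0.1216110493753409
 lid rect ((0.625056266784668, 0.15935063362121582), (0.20113784074783325, 0.22126661241054535), 84.38404083251953)
[[0.5051123  0.07009102]
 [0.7253169  0.04843784]
 [0.74500024 0.24861026]
 [0.52479565 0.27026343]]
```

View pics/w1z.png

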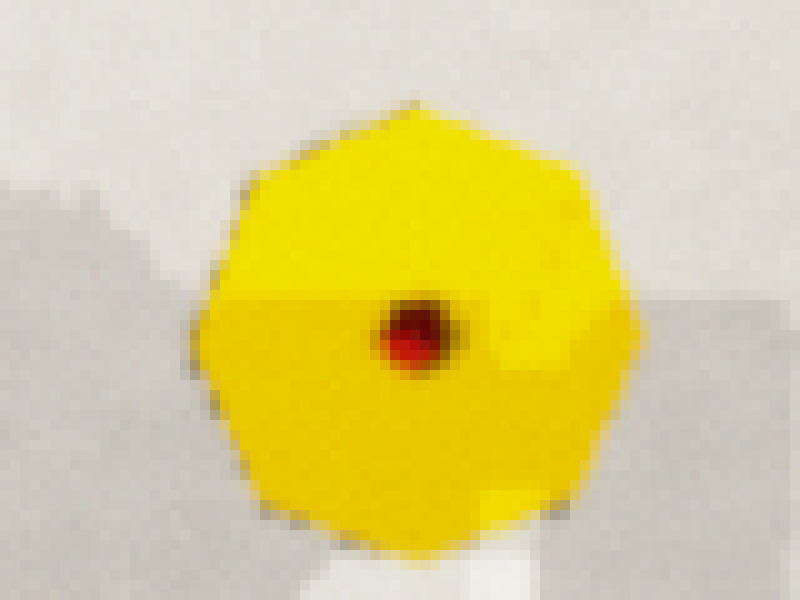

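The hole shows clearly in the middle of the octagon at about (311,153), and it agrees with a 7.5 mm offset from the pivot. Next I'll look at the pin.

Emit:
apply_moves([
  [0,-0.007,0.04,0,0],
  [0,-0.007,0.04,0,0],
  [0,-0.007,0.04,0,0],
  [0,-0.007,0.04,0,0],
  [0,-0.007,0.04,0,0],
  [0,-0.007,0.04,0,0],
  [0,-0.007,0.04,0,0],
  [0,-0.007,0.04,0,0],
  [0,-0.007,0.04,0,0],
  [0,-0.007,0.04,0,0],
  [0,-0.007,0.04,0,0],
  [0,-0.007,0.04,0,0],
])

```text
t: 3.63
eef_pos: [0.4789, -0.2879, 0.3134]
ee_rot: [3.141, -0.001, 0.002]
force: [1.3, 0.1, -0.2]
width: 0.0441
```

Emit:
apply_moves([
  [0,-0.005,0.035,0.02,0],
  [0,0,0,0.02,0],
  [0,0,0,0,0],
  [0,0,0,0,0],
])

```text
t: 3.97
eef_pos: [0.4738, -0.3215, 0.2724]
ee_rot: [-3.141, 0.002, 0.001]
force: [-0.2, 0.6, 0.7]
width: 0.0442
```

Run:
```python
from h import *
s=arm.get_state(); print(s['t'],s['eef_pos'],s['ee_rot'],s['force'],s['width'])
f=eyes.grab_frame('wrist'); save(f,'w2')
W=pts(f)
for l in ['pin_grip','stand_hole','beaker','jar']:
    for o in outline_of(l,f)[:3]:
        p=W[o['region']]; print(l,o['score'],o['extent'],np.nanmedian(p,0).round(4))
hsv=cv2.cvtColor(f['color'],cv2.COLOR_RGB2HSV)
def rect(mask,lo,hi,t):
    m=mask&(W[...,2]>lo)&(W[...,2]<hi); n,lab,st,ce=cv2.connectedComponentsWithStats(m.astype(np.uint8))
    for i in range(1,n):
        if st[i,4]>30:
            p=W[lab==i]; print(t,st[i],cv2.minAreaRect(p[:,:2].astype(np.float32)),p.mean(0))
red=((hsv[...,0]<8)|(hsv[...,0]>172))&(hsv[...,1]>120)
blue=(hsv[...,0]>105)&(hsv[...,0]<130)&(hsv[...,1]>130)
rect(red,0.1,0.13,'handle top'); rect(red,0.05,0.07,'red top');rect(blue,0.05,0.07,'blue top')
c=cv2.resize(f['color'][90:240,200:360],(640,600),interpolation=cv2.INTER_CUBIC); cv2.imwrite('pics/w2z.png',c[...,::-1])
```

```text
3.9667 [ 0.47382975 -0.32145987  0.27235827] [-3.14104970e+00  2.12242792e-03  6.01771570e-04] [-0.21396227  0.57351726  0.72302695] 0.04419018771284572
pin_grip 0.77 [265.5, 197.2, 282.8, 227.7] [ 0.4455 -0.3085  0.107 ]
pin_grip 0.76 [284.9, 134.0, 301.2, 146.4] [ 0.5286 -0.332   0.1181]
stand_hole 0.68 [263.5, 113.7, 318.7, 166.1] [ 0.5298 -0.3334  0.0614]
stand_hole 0.56 [345.1, 107.2, 408.4, 161.5] [ 0.5374 -0.4399  0.0613]
beaker 0.64 [284.0, 132.5, 300.8, 146.9] [ 0.5285 -0.333   0.1181]
beaker 0.63 [185.4, 176.1, 235.6, 225.5] [ 0.4429 -0.2231  0.0431]
handle top [285 133  16  16 207] ((0.5290296077728271, -0.3325437605381012), (0.014837678521871567, 0.015296990983188152), 81.00885009765625) [ 0.52908031 -0.33255174  0.11817118]
red top [ 355  105   53   55 2448] ((0.5371570587158203, -0.4456207752227783), (0.06028847396373749, 0.06084871292114258), 7.287652969360352) [ 0.53753649 -0.44430393  0.06123978]
blue top [ 268  114   48   50 2084] ((0.5286124348640442, -0.33291587233543396), (0.05946015566587448, 0.05877218768000603), 0.046619582921266556) [ 0.52992358 -0.33245629  0.06143827]
```

View pics/w2.png

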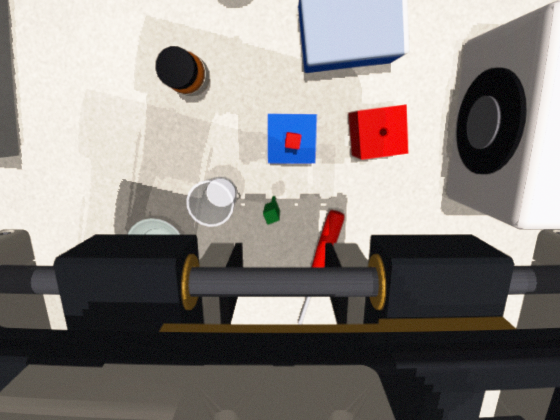

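View pics/w2z.png

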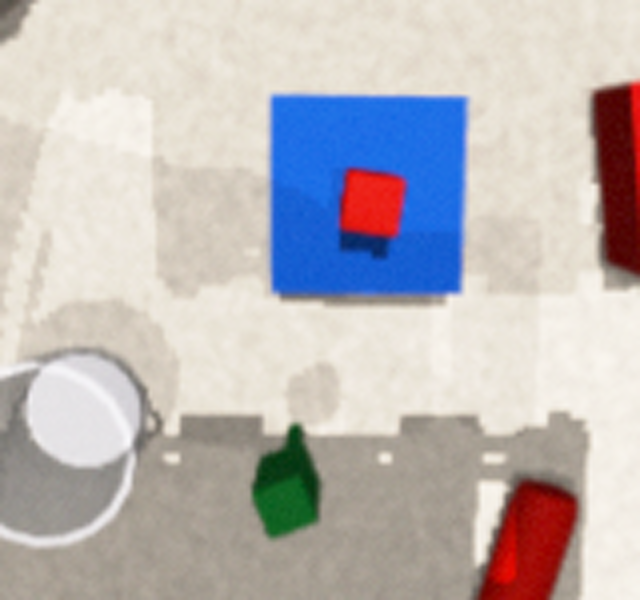

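Emit:
apply_moves([
  [0,0.03,0.006,0,0],
  [0,0.025,0.005,0,0],
  [0,0,0,0,0.08],
  [0,0,0,0.03,0.08],
  [0,0,0,0.04,0],
  [0,0,0,0.04,0],
  [0,0,0,0.03,0],
  [0,0,0,0,0],
  [0,0,0,0,0],
])

```text
t: 4.97
eef_pos: [0.5291, -0.3326, 0.1329]
ee_rot: [3.141, 0.002, -0.159]
force: [1.0, -0.2, 1.3]
width: 0.0437
```

Run:
```python
from h import *
s=arm.get_state(); print(s['t'],s['eef_pos'],s['ee_rot'],s['force'],s['width'])
f=eyes.grab_frame('wrist'); save(f,'w3')
W=pts(f)
hsv=cv2.cvtColor(f['color'],cv2.COLOR_RGB2HSV)
red=((hsv[...,0]<8)|(hsv[...,0]>172))&(hsv[...,1]>120)
m=red&(W[...,2]>0.112)&(W[...,2]<0.125); n,lab,st,ce=cv2.connectedComponentsWithStats(m.astype(np.uint8))
for i in range(1,n):
    if st[i,4]>30:
        p=W[lab==i]; print(st[i],cv2.minAreaRect(p[:,:2].astype(np.float32)),p.mean(0))
```

```text
4.9667 [ 0.52906883 -0.33264598  0.13287023] [ 3.14128770e+00  2.15774243e-03 -1.58523707e-01] [ 0.97276241 -0.17304038  1.28931979] 0.04374738110650925
[271 220  22  23 498] ((0.5295885801315308, -0.3326711356639862), (0.014458044432103634, 0.015251623466610909), 81.2688980102539) [ 0.53013306 -0.33280891  0.11777286]
```

View pics/w3.png

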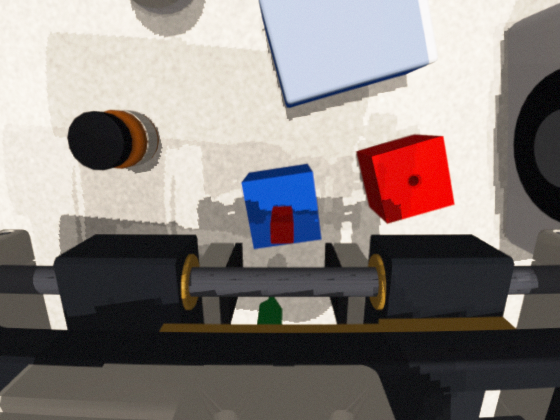

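The handle is square between the fingers, around column 282. I'll descend and grip.

Emit:
apply_moves([
  [0,0,0,0.025,0],
  [0,0,0,0.02,0],
  [0,0,0,0.012,0],
  [0,0,0,0,0],
  [-1,0,0,0,0],
  [-1,0,0,0,0],
  [-1,0,0,0,0],
  [-1,0,0,0,0],
  [-1,0,0,0,0],
  [-1,0,0,0,0],
], newtons=40)

```text
t: 5.85
eef_pos: [0.5295, -0.3332, 0.0765]
ee_rot: [3.141, -0.001, -0.16]
force: [1.0, 0.3, 2.2]
width: 0.0157
```

Emit:
apply_moves([
  [-1,0,0,-0.01,0],
  [-1,0,0,-0.02,0],
  [-1,0,0,-0.025,0],
  [-1,0,0,-0.03,0],
  [-1,0,0,-0.03,0],
  [-1,0,0,-0.04,0],
  [-1,0,0,-0.02,-0.08],
  [-1,0,0,0,-0.08],
  [-1,0,0,0,0],
  [-1,0,0,0,0],
])

```text
t: 6.68
eef_pos: [0.5288, -0.3329, 0.251]
ee_rot: [-3.141, 0.0, -0.002]
force: [-0.1, 0.7, -1.0]
width: 0.0157
```

Run:
```python
from h import *
s=arm.get_state(); print(s['t'],s['eef_pos'],s['ee_rot'],s['force'],s['moment'],s['width'])
f=eyes.grab_frame('side'); save(f,'s4'); print
W=pts(f)
g=eyes.grab_frame('wrist'); save(g,'w4')
c=cv2.resize(f['color'][270:400,220:360],(640,594),interpolation=cv2.INTER_CUBIC); cv2.imwrite('pics/s4z.png',c[...,::-1])
```

```text
6.6833 [ 0.52877521 -0.33286     0.25096862] [-3.14113946e+00  1.04848276e-04 -2.34526163e-03] [-0.07558047  0.68697476 -1.01531522] [ 0.01791688  0.00896969 -0.03134801] 0.015657141866258214
```

View pics/s4z.png

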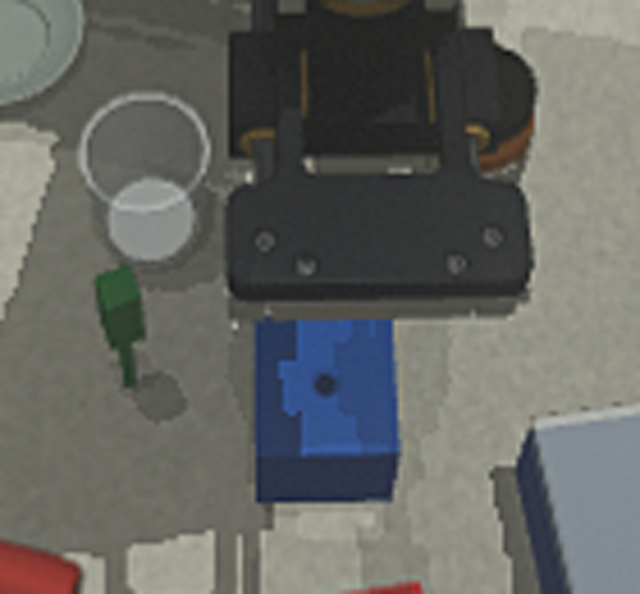

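View pics/w4.png

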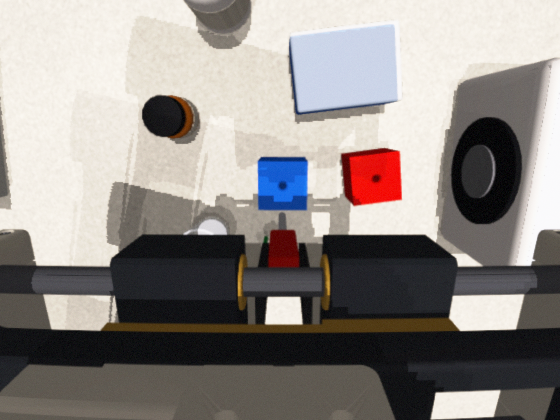

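```bash
cat >> h.py <<'E'
def proj(f,X):
    E=np.array(f['extrinsics']); c=(np.atleast_2d(X)-E[:3,3])@E[:3,:3]
    p=np.c_[c[:,0],-c[:,1],-c[:,2]]; n=p[:,:2]/p[:,2:]; r2=(n**2).sum(1,keepdims=True)
    K=np.array(f['camera_matrix']); n=n*(1+f['k1']*r2); return n@K[:2,:2].T+K[:2,2]
E
python3 - <<'E'
from h import *
s=arm.get_state(); T=s['eef_pos']; f=eyes.grab_frame('wrist'); W=pts(f)
print('tip exp',proj(f,[T-[0,0,.0665],T-[0,0,.0045],T+[0,0,.019+.0]]), 'holeexp',proj(f,[[.529,-.3328,.06]]))
np.set_printoptions(linewidth=200,suppress=True)
for r in range(205,236,2): print(r,W[r,276:292,2].round(3)[::2], f['color'][r,276:292,0][::2])
print(W[215:228:3,283].round(4))
hsv=cv2.cvtColor(f['color'],cv2.COLOR_RGB2HSV)
V=f['color'].max(2).astype(float)
sub=V[176:194,274:293]; print(sub.astype(int))
c=cv2.resize(f['color'][150:270,220:340],(600,600),interpolation=cv2.INTER_NEAREST); cv2.imwrite('pics/w4z.png',c[...,::-1])
E
```

```text
tip exp [[281.91562307 212.44617461]
 [281.57968504 237.59748009]
 [281.39488358 251.46022722]] holeexp [[282.21540526 185.39015655]]
205 [0.061 0.062 0.062 0.061 0.062 0.062 0.062 0.061] [14 15 17 19 15 14 11 17]
207 [0.06  0.061 0.062 0.061 0.061 0.061 0.062 0.061] [17 11 16 15 17 18 11  8]
209 [0.062 0.061 0.061 0.061 0.061 0.062 0.061 0.062] [47 47 51 49 47 48 47 46]
211 [  nan 0.001 0.001 0.003 0.003 0.002 0.001 0.002] [154 163 157 153 162 167 167 168]
213 [0.002 0.001 0.189 0.191 0.187 0.001 0.002 0.002] [157 152  95  86 117 166 166 172]
215 [0.002 0.001 0.194 0.196 0.195 0.001 0.001 0.001] [169 136  85  88  81 162 167 171]
217 [ 0.001  0.003  0.2    0.202  0.199  0.     0.003 -0.001] [179 137  80  81  86 158 166 166]
219 [0.001 0.    0.205 0.208 0.204 0.002 0.001 0.002] [175 135  81  84  84 145 170 161]
221 [0.002 0.002 0.21  0.212 0.211 0.    0.002 0.003] [168 131  85  83  78 141 165 163]
223 [0.001 0.    0.216 0.217 0.216 0.001 0.001 0.002] [155 110  76  81  79 134 167 160]
225 [0.002 0.001 0.221 0.223 0.222 0.216 0.    0.   ] [126 113  80  85  82 130 165 165]
227 [0.002 0.0
[... 1260 characters left out ...]
32 218 178 123 103  97  98 105  98 111 163 207 231 234 233 234 234]
 [234 233 230 215 180 134 102 100 100  99 104 119 168 207 229 233 234 235 235]
 [234 234 233 224 191 155 112  98 102 101 105 136 188 213 231 234 234 234 235]
 [233 234 234 229 206 187 144 119 115 118 140 174 204 225 233 233 234 234 233]
 [234 235 234 231 221 200 181 167 163 163 184 201 218 230 234 233 235 233 233]
 [234 234 234 233 230 221 214 207 202 208 211 216 228 233 234 233 235 233 234]
 [234 232 233 233 233 233 230 225 224 224 229 229 233 233 233 234 233 235 234]
 [233 233 233 234 232 234 234 232 233 232 233 233 234 234 235 234 233 234 233]
 [233 233 235 234 233 234 233 234 234 234 235 234 233 234 234 235 235 233 233]]
```

View pics/w4z.png

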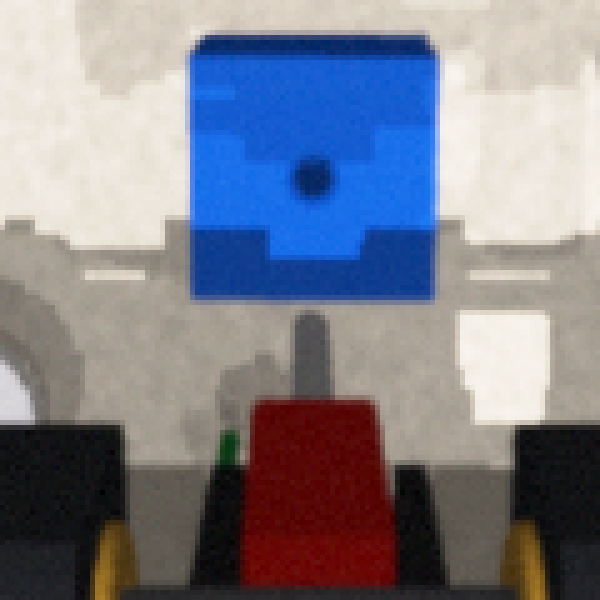

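Pin held straight: the tip appears at (282,212), as predicted. Next, over to the shutter.

Emit:
apply_moves([
  [-1,0.003,-0.02,0,0],
  [-1,0.003,-0.035,0,0],
  [-1,0.003,-0.04,0,0],
  [-1,0.003,-0.04,0,0],
  [-1,0.003,-0.04,0,0],
  [-1,0.003,-0.04,0,0],
  [-1,0.003,-0.04,0,0],
  [-1,0.003,-0.04,0,0],
  [-1,0.003,-0.04,0,0],
  [-1,0.003,-0.04,0,0],
  [-1,0.003,-0.04,0,0],
  [-1,0.003,-0.04,0,0],
])

```text
t: 7.83
eef_pos: [0.5645, 0.1237, 0.2503]
ee_rot: [3.141, 0.001, -0.001]
force: [1.6, 0.0, -1.3]
width: 0.0151
```

Emit:
apply_moves([
  [-1,0.003,-0.025,0,0],
  [-1,0,-0.012,0,0],
  [-1,0,0,0.02,0],
  [-1,0,0,0.02,0],
  [-1,0,0,0,0],
  [-1,0,0,0,0],
  [-1,0,0,0,0],
])

```text
t: 8.42
eef_pos: [0.5685, 0.1584, 0.2117]
ee_rot: [3.141, -0.001, -0.001]
force: [0.3, -1.0, -0.1]
width: 0.0152
```

Run:
```python
from h import *
s=arm.get_state(); T=s['eef_pos']; print(s['t'],T,s['ee_rot'],s['force'],s['moment'],s['width'])
f=eyes.grab_frame('wrist'); save(f,'w5')
W=pts(f)
hsv=cv2.cvtColor(f['color'],cv2.COLOR_RGB2HSV)
y=(hsv[...,0]>22)&(hsv[...,0]<34)&(hsv[...,1]>180)&(W[...,2]>.12)
n,lab,st,ce=cv2.connectedComponentsWithStats(y.astype(np.uint8)); i=1+np.argmax(st[1:,4]); m=(lab==i).astype(np.uint8); print(st[i])
cs,_=cv2.findContours(m,cv2.RETR_EXTERNAL,cv2.CHAIN_APPROX_NONE); cnt=max(cs,key=len).reshape(-1,2)
full=cv2.fillPoly(np.zeros_like(m),[cnt.reshape(-1,1,2)],1); vs,us=np.nonzero(full)
print('oct',us.mean(),vs.mean(),ray_at(f,[[us.mean(),vs.mean()]],.128))
hole=(full>0)&(m==0); v,u=np.nonzero(cv2.morphologyEx(hole.astype(np.uint8),cv2.MORPH_OPEN,np.ones((3,3)))); print('hole',u.mean(),v.mean(),len(u),ray_at(f,[[u.mean(),v.mean()]],.128))
print('tip exp',proj(f,[T-[0,0,.0665]]), 'goal', proj(f,[[.6027,.1594,.128]]))
c=cv2.resize(f['color'][110:260,200:360],(640,600),interpolation=cv2.INTER_NEAREST); cv2.imwrite('pics/w5z.png',c[...,::-1])
```

```text
8.4167 [0.56854382 0.15842362 0.21166577] [ 3.14114870e+00 -5.42314770e-04 -5.55315047e-04] [ 0.27202301 -0.96356349 -0.05698379] [-0.00254747 -0.06906365  0.01726454] 0.015241217159092477
[ 251  139   60   61 2533]
oct 280.3821510297483 168.84973302822274 [[0.60292078 0.15962229 0.128     ]]
hole 280.5128205128205 168.97435897435898 78 [[0.60281336 0.15951023 0.128     ]]
tip exp [[281.80538944 212.63560868]] goal [[280.64136846 169.10587508]]
```

View pics/w5z.png

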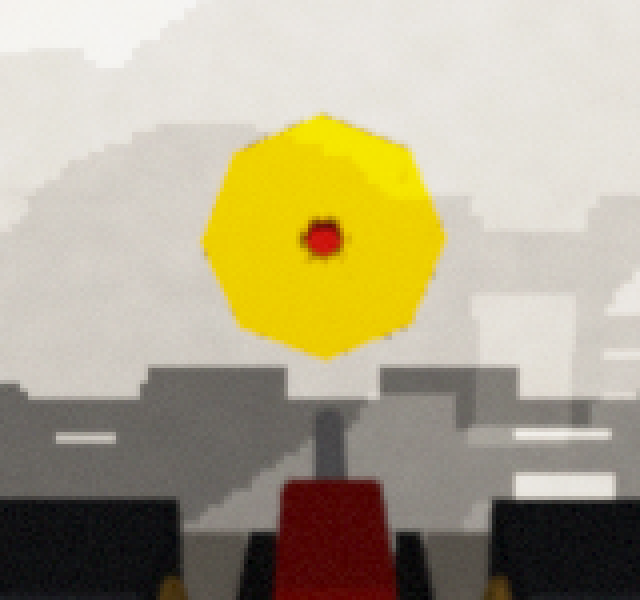

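The shutter hole is at (280,169) in the full image, giving x = 0.6028, y = 0.1595. I'll move above it.

Emit:
apply_moves([
  [-1,0.02,-0.001,0,0],
  [-1,0.014,0,0,0],
  [-1,0,0,0.006,0],
  [-1,0,0,0.006,0],
  [-1,0,0,0,0],
  [-1,0,0,0,0],
  [-1,0,0,0,0],
])

```text
t: 9.05
eef_pos: [0.6018, 0.1598, 0.1994]
ee_rot: [-3.142, -0.0, 0.0]
force: [-0.4, 0.2, 0.4]
width: 0.0157
```

Run:
```python
from h import *
s=arm.get_state(); T=s['eef_pos']; print(s['t'],T,s['ee_rot'],s['force'],s['moment'],s['width'])
f=eyes.grab_frame('wrist'); save(f,'w6')
print('tip exp',proj(f,[T-[0,0,.0665]]), 'goal', proj(f,[[.6028,.1595,.128]]))
c=cv2.resize(f['color'][160:260,210:350],(700,500),interpolation=cv2.INTER_NEAREST); cv2.imwrite('pics/w6z.png',c[...,::-1])
```

```text
9.05 [0.60183865 0.15980098 0.19939653] [-3.14150397e+00 -4.59165821e-04  2.95720623e-04] [-0.3775866   0.16512938  0.37069228] [-0.02249463 -0.02097606 -0.02154134] 0.015692681754924994
tip exp [[281.85764638 212.60813934]] goal [[282.22864257 210.01407716]]
```

View pics/w6z.png

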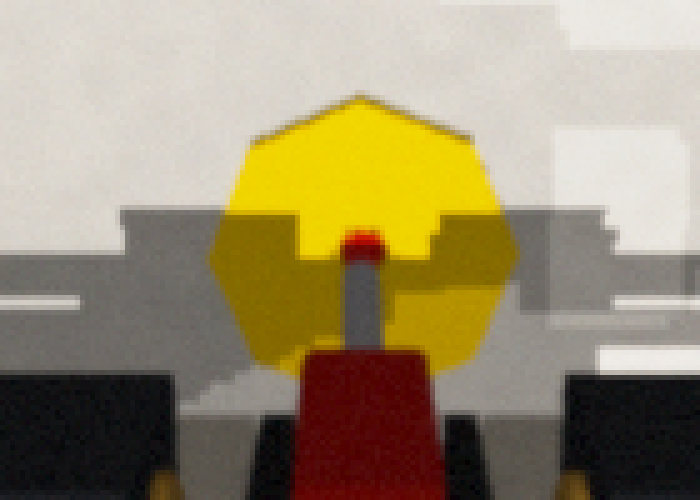

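Emit:
apply_moves([
  [-1,0.001,0,0.001,0],
  [-1,0,0,0.001,0],
  [-1,0,0,0.001,0],
  [-1,0,0,0.001,0],
  [-1,0,0,0.001,0],
  [-1,0,0,0.0005,0],
  [-1,0,0,0.0005,0],
  [-1,0,0,0.0005,0],
  [-1,0,0,0,0],
])

```text
t: 9.85
eef_pos: [0.603, 0.1599, 0.1922]
ee_rot: [3.142, 0.0, 0.0]
force: [-0.1, -0.1, -0.2]
width: 0.0153
```

Emit:
apply_moves([
  [-1,0,0,0.0005,0],
  [-1,0,0,0.0005,0],
  [-1,0,0,0.0005,0],
  [-1,0,0,0.0005,0],
  [-1,0,0,0,0],
])

```text
t: 10.27
eef_pos: [0.603, 0.1599, 0.1902]
ee_rot: [3.142, 0.0, 0.0]
force: [-1.2, 0.1, -1.0]
width: 0.0155
```

Emit:
apply_moves([
  [-1,0,0,0.0005,0],
  [-1,0,0,0.0005,0],
  [-1,0,0,0.0005,0],
  [-1,0,0,0.0005,0],
  [-1,0,0,0.0005,0],
  [-1,0,0,0.0005,0],
  [-1,0,0,0,0],
])

```text
t: 10.85
eef_pos: [0.603, 0.1598, 0.1872]
ee_rot: [3.142, 0.0, 0.0]
force: [-0.1, 0.5, -0.7]
width: 0.0155
```

The tip is inside the hole with no contact force. I'll keep going down, speeding up a little until I'm near the paddle's range.

Emit:
apply_moves([
  [-1,0,0,0.001,0],
  [-1,0,0,0.001,0],
  [-1,0,0,0.001,0],
  [-1,0,0,0.001,0],
  [-1,0,0,0.001,0],
  [-1,0,0,0.001,0],
])

```text
t: 11.35
eef_pos: [0.6031, 0.1599, 0.1812]
ee_rot: [3.142, 0.0, 0.0]
force: [0.2, 0.1, 0.6]
width: 0.0153
```

Emit:
apply_moves([
  [-1,0,0,0.001,0],
  [-1,0,0,0.001,0],
  [-1,0,0,0.001,0],
  [-1,0,0,0.001,0],
  [-1,0,0,0.0005,0],
  [-1,0,0,0.0005,0],
  [-1,0,0,0,0],
])

```text
t: 11.93
eef_pos: [0.603, 0.1599, 0.1762]
ee_rot: [3.142, 0.0, 0.0]
force: [0.2, 0.2, -0.1]
width: 0.0157
```

Emit:
apply_moves([
  [-1,0,0,0.0005,0],
  [-1,0,0,0.0005,0],
  [-1,0,0,0.0005,0],
  [-1,0,0,0.0005,0],
  [-1,0,0,0.0005,0],
  [-1,0,0,0.0005,0],
  [-1,0,0,0.0005,0],
  [-1,0,0,0.0005,0],
])

```text
t: 12.6
eef_pos: [0.6031, 0.1599, 0.1723]
ee_rot: [-3.142, -0.0, 0.0]
force: [-0.2, 0.1, -0.1]
width: 0.0154
```

Emit:
apply_moves([
  [-1,0,0,0.0005,0],
  [-1,0,0,0.0005,0],
  [-1,0,0,0.0005,0],
  [-1,0,0,0.0005,0],
  [-1,0,0,0.0005,0],
  [-1,0,0,0.0005,0],
])

```text
t: 13.1
eef_pos: [0.6031, 0.1599, 0.1693]
ee_rot: [3.142, 0.0, 0.0]
force: [1.0, 0.7, -1.4]
width: 0.0157
```

Emit:
apply_moves([
  [-1,0,0,0.0005,0],
  [-1,0,0,0.0005,0],
  [-1,0,0,0.0005,0],
  [-1,0,0,0.0005,0],
])

```text
t: 13.43
eef_pos: [0.6031, 0.1599, 0.1673]
ee_rot: [-3.142, -0.0, 0.0]
force: [-0.8, -0.1, 0.1]
width: 0.0156
```

Emit:
apply_moves([
  [-1,0,0,0.0005,0],
  [-1,0,0,0.0005,0],
  [-1,0,0,0.0005,0],
  [-1,0,0,0.0005,0],
])

```text
t: 13.77
eef_pos: [0.603, 0.1599, 0.1653]
ee_rot: [-3.142, 0.0, 0.0]
force: [-0.5, -0.1, -1.1]
width: 0.0153
```

Emit:
apply_moves([
  [-1,0,0,0.0005,0],
  [-1,0,0,0.0005,0],
  [-1,0,0,0.0005,0],
  [-1,0,0,0.0005,0],
])

```text
t: 14.1
eef_pos: [0.6031, 0.1599, 0.1633]
ee_rot: [-3.142, -0.0, 0.0]
force: [0.3, 0.5, -0.2]
width: 0.0156
```

Emit:
apply_moves([
  [-1,0,0,0.0005,0],
  [-1,0,0,0.0005,0],
  [-1,0,0,0.0005,0],
  [-1,0,0,0.0005,0],
])

```text
t: 14.43
eef_pos: [0.6031, 0.1599, 0.1613]
ee_rot: [3.142, -0.0, 0.0]
force: [-0.4, -0.0, -0.9]
width: 0.0153
```

Emit:
apply_moves([
  [-1,0,0,0.0005,0],
  [-1,0,0,0.0005,0],
  [-1,0,0,0.0005,0],
  [-1,0,0,0.0005,0],
])

```text
t: 14.77
eef_pos: [0.6032, 0.1599, 0.1594]
ee_rot: [-3.142, -0.0, 0.0]
force: [-0.5, -0.4, 0.9]
width: 0.0152
```

Run:
```python
from h import *
s=arm.get_state(); print(s['force'],s['eef_pos'],s['joint_efforts'])
```

```text
[-0.53325303 -0.40973275  0.94060914] [0.60317026 0.15992169 0.15943778] [-2.03390504e-03 -5.18884850e+01  2.75980192e+01  6.40831590e+00
  1.15929369e-01 -7.80770256e-05]
```

Emit:
apply_moves([
  [-1,0,0,0.0005,0],
  [-1,0,0,0.0005,0],
  [-1,0,0,0.0005,0],
])

```text
t: 15.02
eef_pos: [0.6036, 0.16, 0.1586]
ee_rot: [-3.141, -0.001, 0.0]
force: [0.6, 0.5, 4.6]
width: 0.0153
```

Emit:
apply_moves([
  [-1,0,0,0.0004,0],
  [-1,0,0,0.0004,0],
  [-1,0,0,0.0004,0],
])

```text
t: 15.27
eef_pos: [0.6035, 0.16, 0.1573]
ee_rot: [-3.141, -0.001, 0.0]
force: [-0.5, -0.7, 5.7]
width: 0.0155
```

Contact: the paddle is yielding, with force rising from 4.6 N to 5.7 N. I'll press slowly.

Emit:
apply_moves([
  [-1,0,0,0.0003,0],
  [-1,0,0,0.0003,0],
  [-1,0,0,0.0003,0],
  [-1,0,0,0,0],
])

```text
t: 15.6
eef_pos: [0.6034, 0.1599, 0.1563]
ee_rot: [-3.141, -0.001, 0.0]
force: [-0.2, -0.3, 5.0]
width: 0.0156
```

Emit:
apply_moves([
  [-1,0,0,0.0003,0],
  [-1,0,0,0.0003,0],
  [-1,0,0,0.0003,0],
  [-1,0,0,0,0],
])

```text
t: 15.93
eef_pos: [0.6034, 0.1599, 0.1554]
ee_rot: [-3.142, -0.001, 0.0]
force: [-1.2, 0.0, 4.7]
width: 0.0155
```

Run:
```python
from h import *
s=arm.get_state(); print(s['force'],s['eef_pos'])
f=eyes.grab_frame('side'); save(f,'s7')
c=cv2.resize(f['color'][100:250,230:400],(680,600),interpolation=cv2.INTER_CUBIC); cv2.imwrite('pics/s7z.png',c[...,::-1])
```

```text
[-1.16303678  0.03966924  4.73227599] [0.60335631 0.15985553 0.15536047]
```

View pics/s7z.png

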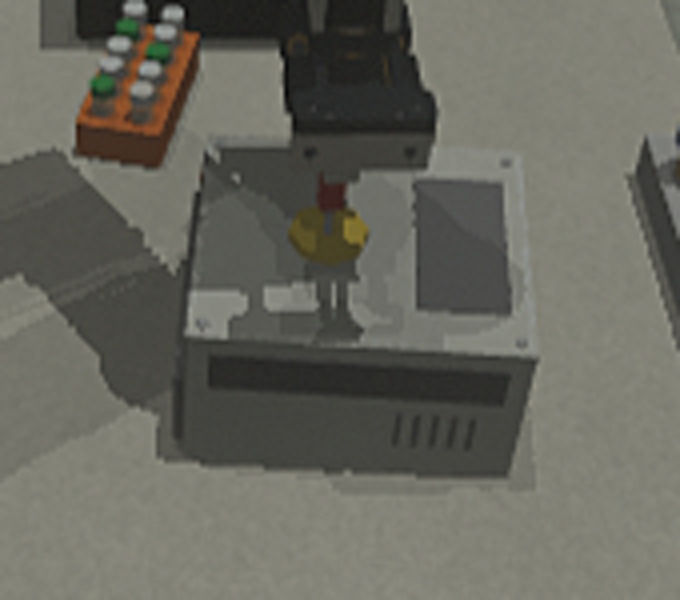

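The pin is in the hole, but the tray is still shut: the front edge at (180,400) shows nothing sticking out. I'll press on.

Emit:
apply_moves([
  [-1,0,0,0.0003,0],
  [-1,0,0,0.0003,0],
  [-1,0,0,0.0002,0],
  [-1,0,0,0,0],
])

```text
t: 16.32
eef_pos: [0.6033, 0.1598, 0.1544]
ee_rot: [3.142, -0.001, 0.0]
force: [0.2, -1.2, 4.9]
width: 0.0154
```

Emit:
apply_moves([
  [-1,0,0,0.0003,0],
  [-1,0,0,0.0003,0],
  [-1,0,0,0.0002,0],
  [-1,0,0,0,0],
])

```text
t: 16.65
eef_pos: [0.6033, 0.1598, 0.1537]
ee_rot: [3.141, -0.001, 0.0]
force: [-0.9, -0.4, 4.8]
width: 0.0156
```

Run:
```python
from h import *
s=arm.get_state(); print(s['force'],s['eef_pos'])
f=eyes.grab_frame('side'); save(f,'s8')
c=cv2.resize(f['color'][100:250,230:400],(680,600),interpolation=cv2.INTER_CUBIC); cv2.imwrite('pics/s8z.png',c[...,::-1])
a=cv2.imread('pics/s7.png').astype(int); d=np.abs(a-f['color'][:,:,::-1]).sum(2)>60; print(d[100:250,200:420].sum())
```

```text
[-0.89592697 -0.41170125  4.78597784] [0.60334783 0.1597848  0.15367742]
662
```

View pics/s8z.png

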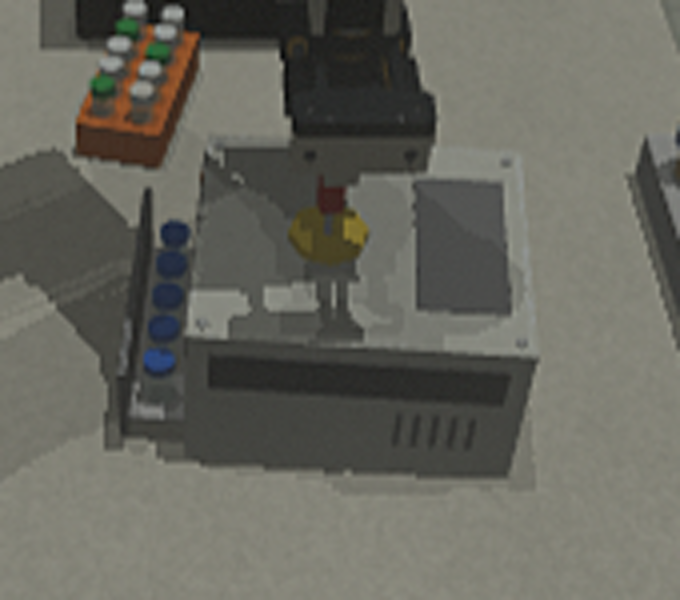

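The tray has sprung out: its front panel is at (135,310) with the blue vials showing. I'll withdraw straight up.

Emit:
apply_moves([
  [-1,0,0,-0.002,0],
  [-1,0,0,-0.004,0],
  [-1,0,0,-0.006,0],
  [-1,0,0,-0.008,0],
  [-1,0,0,-0.01,0],
  [-1,0,0,-0.01,0],
  [-1,0,0,-0.01,0],
  [-1,0,0,-0.015,0],
  [-1,0,0,-0.02,0],
  [-1,0,0,-0.012,0],
  [-1,0,0,0,0],
])

```text
t: 17.62
eef_pos: [0.6046, 0.1604, 0.2546]
ee_rot: [-3.139, -0.005, 0.001]
force: [1.0, -0.8, 0.7]
width: 0.0152
```

Emit:
apply_moves([
  [-1,-0.006,0.02,0,0],
  [-1,-0.006,0.035,0,0],
  [-1,-0.006,0.04,0,0],
  [-1,-0.006,0.04,0,0],
  [-1,-0.006,0.04,0,0],
  [-1,-0.006,0.04,0,0],
  [-1,-0.006,0.04,0,0],
  [-1,-0.006,0.04,0,0],
  [-1,-0.006,0.04,0,0],
  [-1,-0.006,0.04,0,0],
  [-1,-0.006,0.04,0,0],
  [-1,-0.008,0.035,0,0],
])

```text
t: 18.62
eef_pos: [0.5279, -0.2924, 0.2498]
ee_rot: [-3.141, 0.001, -0.0]
force: [1.3, 0.4, -0.3]
width: 0.0157
```

Emit:
apply_moves([
  [-1,0,0.025,0,0],
  [-1,0,0.015,0,0.08],
  [-1,0,0,0,0.08],
  [-1,0,0,0,0],
  [-1,0,0,0,0],
  [-1,0,0,0,0],
])

```text
t: 19.12
eef_pos: [0.5289, -0.3297, 0.2501]
ee_rot: [-3.141, 0.0, -0.157]
force: [0.0, -0.3, -0.7]
width: 0.0152
```

Run:
```python
from h import *
s=arm.get_state(); T=s['eef_pos']; print(s['t'],T,s['ee_rot'],s['force'],s['width'])
f=eyes.grab_frame('wrist'); save(f,'w9'); W=pts(f)
print('tip exp',proj(f,[T-[0,0,.0665]]), 'hole exp', proj(f,[[.529,-.3328,.06]]))
hsv=cv2.cvtColor(f['color'],cv2.COLOR_RGB2HSV)
blue=(hsv[...,0]>105)&(hsv[...,0]<130)&(hsv[...,1]>130)&(W[...,2]>.05)&(W[...,2]<.07)
p=W[blue]; print(cv2.minAreaRect(p[:,:2].astype(np.float32)))
c=cv2.resize(f['color'][150:270,220:340],(600,600),interpolation=cv2.INTER_NEAREST); cv2.imwrite('pics/w9z.png',c[...,::-1])
```

```text
19.1167 [ 0.52888281 -0.32972007  0.2501303 ] [-3.14132674e+00  2.73075127e-04 -1.56961058e-01] [ 0.0125449  -0.28535667 -0.67922201] 0.015247930559154141
tip exp [[281.87415674 212.77511694]] hole exp [[284.69453991 185.67936387]]
((0.5490334630012512, -0.38783910870552063), (0.3403950333595276, 0.10560490190982819), 87.4427719116211)
```

View pics/w9z.png

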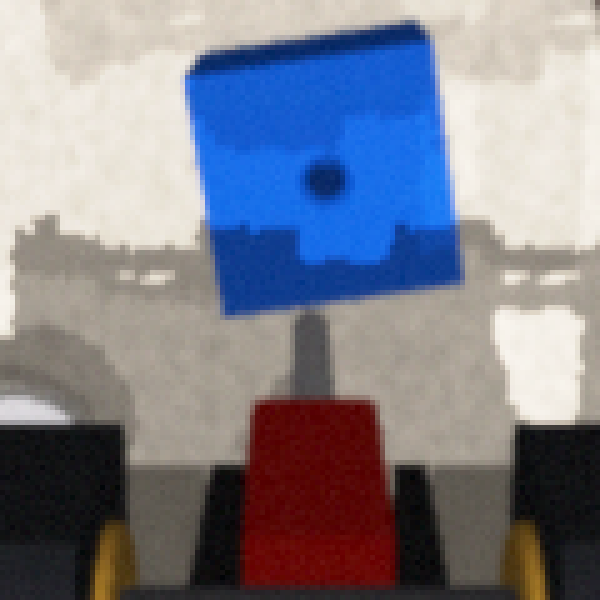

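The pin hasn't slipped, and the stand hole appears at (284.5,185.5), as predicted. I'll line up and come down.

Emit:
apply_moves([
  [-1,0.0007,0.0031,0,0],
  [-1,0,0,0.03,0],
  [-1,0,0,0.03,0],
  [-1,0,0,0.03,0],
  [-1,0,0,0.02,0],
  [-1,0,0,0.006,0],
  [-1,0,0,0,0],
  [-1,0,0,0,0],
  [-1,0,0,0,0],
])

```text
t: 19.92
eef_pos: [0.5306, -0.3337, 0.1362]
ee_rot: [3.141, -0.003, -0.159]
force: [-0.1, -0.2, -0.2]
width: 0.0156
```

Run:
```python
from h import *
s=arm.get_state(); T=s['eef_pos']; print(s['t'],T,s['ee_rot'],s['force'],s['width'])
f=eyes.grab_frame('wrist'); save(f,'w10')
c=cv2.resize(f['color'][150:270,220:340],(600,600),interpolation=cv2.INTER_NEAREST); cv2.imwrite('pics/w10z.png',c[...,::-1])
```

```text
19.9167 [ 0.53061647 -0.33368747  0.1362092 ] [ 3.14078359e+00 -2.77457994e-03 -1.58923768e-01] [-0.10144454 -0.22846024 -0.20778746] 0.01558177375295186
```

View pics/w10z.png

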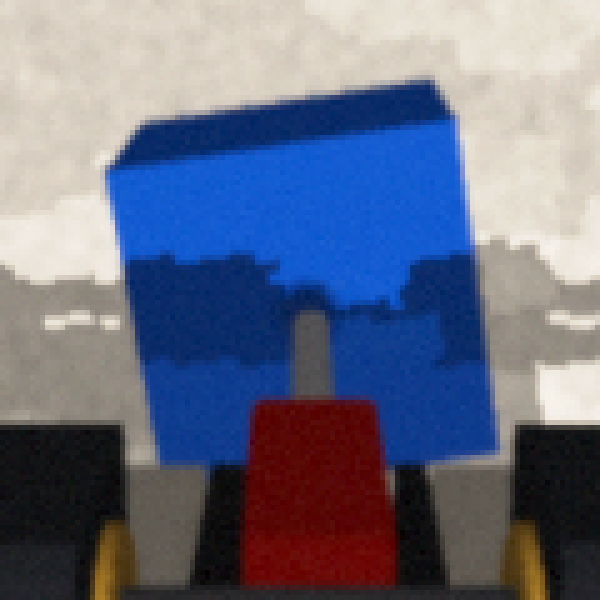

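Emit:
apply_moves([
  [-1,0,0,0,0],
  [-1,0,0,0,0],
  [-1,0,0,0,0],
])

```text
t: 20.22
eef_pos: [0.5296, -0.3334, 0.135]
ee_rot: [3.141, -0.001, -0.16]
force: [-0.0, -0.8, -1.1]
width: 0.0156
```

Emit:
apply_moves([
  [-1,0,0,0.0015,0],
  [-1,0,0,0.0015,0],
  [-1,0,0,0.0015,0],
  [-1,0,0,0.0015,0],
  [-1,0,0,0.0015,0],
  [-1,0,0,0.0015,0],
  [-1,0,0,0.001,0],
  [-1,0,0,0.001,0],
])

```text
t: 20.88
eef_pos: [0.5293, -0.3333, 0.123]
ee_rot: [-3.142, 0.0, -0.16]
force: [-0.6, -0.2, -1.3]
width: 0.0157
```

Emit:
apply_moves([
  [-1,0,0,0.001,0],
  [-1,0,0,0.001,0],
  [-1,0,0,0.001,0],
  [-1,0,0,0.001,0],
])

```text
t: 21.22
eef_pos: [0.5294, -0.3333, 0.1192]
ee_rot: [3.142, -0.0, -0.16]
force: [0.3, 0.9, 0.7]
width: 0.0155
```

In the hole, with no force. On down.

Emit:
apply_moves([
  [-1,0,0,0.003,0],
  [-1,0,0,0.004,0],
  [-1,0,0,0.004,0],
  [-1,0,0,0.004,0],
  [-1,0,0,0.004,0],
])

```text
t: 21.63
eef_pos: [0.5292, -0.3332, 0.0997]
ee_rot: [-3.142, 0.0, -0.16]
force: [0.6, 0.1, -1.5]
width: 0.0153
```

Emit:
apply_moves([
  [-1,0,0,0.004,0],
  [-1,0,0,0.004,0],
  [-1,0,0,0.004,0],
  [-1,0,0,0.004,0],
  [-1,0,0,0.003,0],
  [-1,0,0,0,0],
  [-1,0,0,0,0],
])

```text
t: 22.22
eef_pos: [0.5293, -0.3333, 0.0811]
ee_rot: [3.142, 0.0, -0.16]
force: [1.4, -0.1, -1.1]
width: 0.0156
```

Emit:
apply_moves([
  [-1,0,0,0.001,0],
  [-1,0,0,0.001,0],
  [-1,0,0,0.001,0],
  [-1,0,0,0.0005,0],
  [-1,0,0,0.0005,0],
  [-1,0,0,0,0],
])

```text
t: 22.72
eef_pos: [0.5293, -0.3333, 0.0772]
ee_rot: [-3.142, 0.0, -0.16]
force: [0.8, -0.5, -0.9]
width: 0.0156
```

Emit:
apply_moves([
  [-1,0,0,0.0005,0],
  [-1,0,0,0.0003,0],
  [-1,0,0,0,0],
])

```text
t: 22.97
eef_pos: [0.5296, -0.3334, 0.0767]
ee_rot: [3.141, -0.0, -0.16]
force: [-0.2, 0.4, 1.7]
width: 0.0156
```

The tip is touching the bottom, at the same height as when I first gripped it. Releasing.

Emit:
apply_moves([
  [-0.4,0,0,0,0],
  [-0.4,0,0,0,0],
  [0,0,0,0,0],
  [0,0,0,0,0],
  [0,0,0,0,0],
  [0,0,0,0,0],
])

```text
t: 23.47
eef_pos: [0.5293, -0.3333, 0.0764]
ee_rot: [-3.142, 0.0, -0.16]
force: [-1.1, 0.8, -0.5]
width: 0.0426
```

Emit:
apply_moves([
  [0,0,0,-0.01,0],
  [0,0,0,-0.02,0],
  [0,0,0,-0.03,0],
  [0,0,0,-0.035,0],
  [0,0,0,-0.04,0],
  [0,0,0,-0.04,0],
  [0,-0.03,0,-0.02,0],
  [0,-0.03,0,0,0],
  [0,0,0,0,0],
  [0,0,0,0,0],
  [0,0,0,0,0],
])

```text
t: 24.38
eef_pos: [0.4701, -0.3238, 0.2723]
ee_rot: [3.141, -0.001, -0.16]
force: [0.5, 0.1, -0.5]
width: 0.0438
```

Run:
```python
from h import *
s=arm.get_state(); T=s['eef_pos']; print(s['t'],T,s['ee_rot'],s['force'],s['width'])
f=eyes.grab_frame('wrist'); save(f,'w11'); W=pts(f)
hsv=cv2.cvtColor(f['color'],cv2.COLOR_RGB2HSV)
red=((hsv[...,0]<8)|(hsv[...,0]>172))&(hsv[...,1]>120)
for lo,hi in [(.105,.13)]:
    m=red&(W[...,2]>lo)&(W[...,2]<hi); n,lab,st,ce=cv2.connectedComponentsWithStats(m.astype(np.uint8))
    for i in range(1,n):
        if st[i,4]>30: p=W[lab==i]; print(st[i],cv2.minAreaRect(p[:,:2].astype(np.float32)),p.mean(0),np.median(p[:,2]))
g=eyes.grab_frame('side'); save(g,'s11'); t=eyes.grab_frame('top'); save(t,'t11')
```

```text
24.3833 [ 0.47012412 -0.3237936   0.27230534] [ 3.14139758e+00 -1.20275888e-03 -1.59881964e-01] [ 0.48804926  0.0947482  -0.49803009] 0.04384482368775402
[277 131  14  15 206] ((0.5275638103485107, -0.3346598446369171), (0.013845241628587246, 0.014585785567760468), 80.86190795898438) [ 0.52761769 -0.33466403  0.1181984 ] 0.11815271584108669
```

View pics/w11.png

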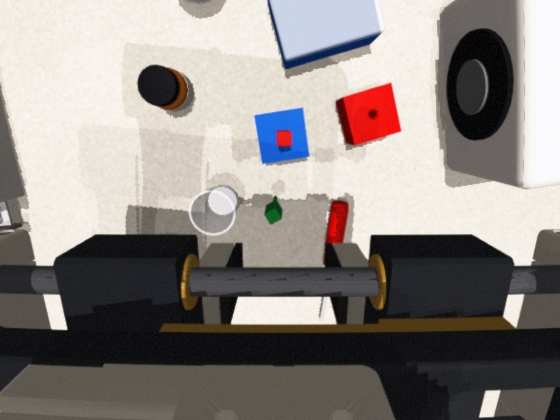

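View pics/s11.png

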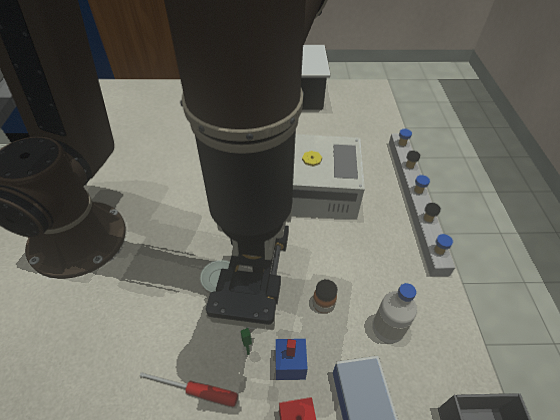

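View pics/t11.png

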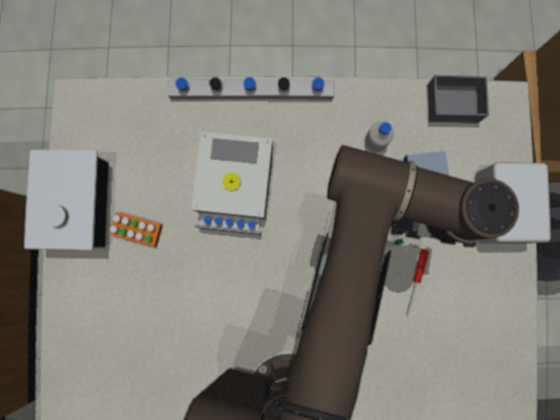

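Run:
```python
from h import *
s=arm.get_state(); print(s['t'],s['qd'].round(4))
f=eyes.grab_frame('wrist'); W=pts(f)
hsv=cv2.cvtColor(f['color'],cv2.COLOR_RGB2HSV)
red=((hsv[...,0]<8)|(hsv[...,0]>172))&(hsv[...,1]>120)
m=red&(W[...,2]>.105)&(W[...,2]<.13); n,lab,st,ce=cv2.connectedComponentsWithStats(m.astype(np.uint8))
for i in range(1,n):
    if st[i,4]>30: p=W[lab==i]; print(st[i],cv2.minAreaRect(p[:,:2].astype(np.float32)),p.mean(0),p[:,2].std())
blue=(hsv[...,0]>105)&(hsv[...,0]<130)&(hsv[...,1]>150)&(W[...,2]>.055)&(W[...,2]<.067)
n,lab,st,ce=cv2.connectedComponentsWithStats(blue.astype(np.uint8))
for i in range(1,n):
    if st[i,4]>500: p=W[lab==i]; print(st[i],cv2.minAreaRect(p[:,:2].astype(np.float32)))
t=eyes.grab_frame('top'); W=pts(t)
for l in ['tray_front','sampler']:
  for o in outline_of(l,t)[:2]: print(l,o['score'],o['extent'])
g=eyes.grab_frame('side'); save(g,'s12')
c=cv2.resize(g['color'][320:400,240:340],(750,600),interpolation=cv2.INTER_CUBIC); cv2.imwrite('pics/s12z.png',c[...,::-1])
```

```text
24.5333 [ 0.001   0.0066 -0.0025  0.0006  0.0012  0.0019]
[277 131  14  15 205] ((0.5276859998703003, -0.3345104455947876), (0.013789995573461056, 0.014539046213030815), 80.90425872802734) [ 0.52770756 -0.33453566  0.11813833] 0.0007869222814404135
[ 255  108   54   55 2077] ((0.5287995934486389, -0.3327055275440216), (0.058747146278619766, 0.059108078479766846), 89.31038665771484)
tray_front 0.89 [196.9, 212.0, 260.0, 235.1]
sampler 0.8 [189.9, 131.3, 272.5, 235.9]
sampler 0.33 [362.5, 122.2, 391.3, 150.4]
```

View pics/s12z.png

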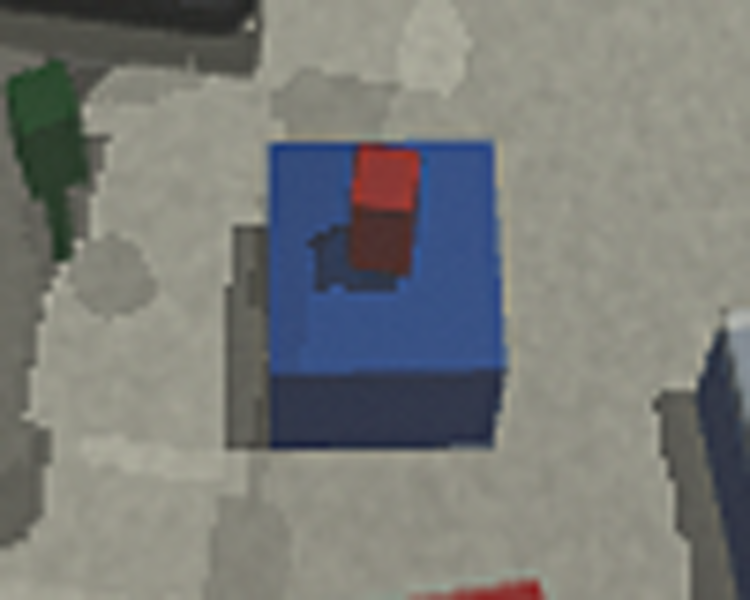

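The pin is upright and fully home, and the tray is out. Handing in.

Run:
```python
from station import job
print(job.job_done())
```

```text
the job is handed in; nothing more can be done
None
```

The tray is open and the pin is back in its blue stand. I handed the job in at about 24.5 s of the 67 s allowed.

- **Release:** The wrist camera showed the shutter hole, and the pin's tip went in with no contact force I could see above the roughly 1 N sensor noise. The paddle began to yield at the very bottom of its stated range. I pressed slowly, with readings of 4.6 to 5.7 N. After about 5 to 6 mm of press the side camera showed the tray sprung out, and it was still out in the last top picture.
- **Pin:** It went back down to the same height as before, touching bottom at about 1.7 N, and I let go. The handle top measures 0.118 m, the same as at the start.
- **One small disagreement:** The handle top now reads about 2 mm sideways from the stand's centre, where before it was centred. That fits a slight lean within the hole's slack. The side picture shows the pin upright and seated.
- **Bench:** The gripper is clear of everything, and I saw no other object disturbed in the last pictures. I compared them only by eye, and the arm hid some objects in the final top and side views.

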